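Click a socket onto the torque tester's square drive

ROBOT

A 7-joint arm with a two-finger parallel gripper is mounted at the origin on a cart in front of the work surface, level with it; the furniture and walls round the work are solid. World frame = base frame: x ahead of the robot, y to its left, z up, the work surface at z = 0. Lengths are in mm, angles in rad, forces in N, time in s.
With the tool pointing down it reaches from about 400 to 875 mm from the base axis. Payload 4.4 kg.
Tool frame: the origin (TCP) lies where the fingers leave the gripper's body, on its centre line; the fingertips stand 73 mm ahead of it and the grasp point (between the pads) lies 54 mm ahead of it; z points along the fingers, y is the line along which they close (so a half turn about z gives the same grasp; the last joint's range is limited). The gripper opens to 85 mm and grips with 20 to 120 N. Pads are 22 mm wide; open, the fingers measure 114 mm over their backs; the gripper's body (76 mm by 85 mm) begins 54 mm behind the grasp point. The pads swing forward as they close: fully open they stand 13 mm farther back than shut.
Start: joints at [1.057, 0.628, 0.038, 1.517, -0.027, 0.996, -0.02], TCP at [281.465, -585.913, 303.913] pointing down, gripper open.
Joint ranges: [-3.06, 3.06], [-0.37, 2.12], [-1.25, 1.32], [0.18, 2.47], [-1.1, 4.24], [0.23, 1.98], [-2.94, 2.94]. Speed limits (rad/s): [2.57, 2.57, 3.14, 3.14, 3.14, 3.14, 3.14].

INTERFACE

Orientations are given as [roll, pitch, yaw] about the fixed x, y, z axes, in that order (R = Rz(yaw) Ry(pitch) Rx(roll)).
In Python, from cell import ctrl gives the robot as it stands.
- The arm moves only by the tool send_rows, never from a script. Its argument "rows" is a list that holds one entry, the list of rows, each a list of 6 numbers: the shift along the tool's x, y, z in cm, then the turn, a rotation vector about the tool's x, y, z in rad. In form: [[[tx, ty, tz, wx, wy, wz], ...]]. A call has 1 to 10 rows; each row is the pose to reach, as a shift and turn from the pose commanded when the call began, along the tool's axes at that moment; what a row does not reach only later rows make up. A row lasts 1/10 s, in which the tool goes at most 50 mm and 8.59 degrees, less where a joint would pass 70% of its speed; a pose out of reach is approached as far as the arm can. A call with a gripper value outside its range is refused whole. "grip" is the closure in counts, from 0 (fully open) to 255 (shut), set as the call begins (left out, the last holds). The fingers move at their own pace and stop on an object; the grip force is fixed at half the most. Time passes only in rows, so rows that repeat a pose let the fingers close. It gives the time, the measured TCP pose, the force, the opening and the grip force at its end, in the units of the state.
- ctrl.read_state(): the state, without advancing time (a new reading comes with each control period).
- ctrl.get_image(name): name is "scene" or "top" or "wrist"; returns a dict with "pixels" (480x640x3 uint8, red, green, blue), "fx", "fy", "cx", "cy" (pixels), "extrinsics" (4x4, takes a point from camera to world coordinates); the wrist camera has in their place "mount" (4x4, takes a point from camera to tool coordinates, whose origin is the TCP and whose axes are the flange's). Camera axes: x right, y up, looking along -z (the intrinsics and any distortion apply to the point x, -y, -z); pixel columns grow to the right and rows downward; lengths in mm; the calibration is good to about 2 mm. The wrist camera is an equidistant fisheye: a pixel r from the principal point sees the ray r / f radians off the axis. A picture is of the moment at which its call begins: read the wrist's pose just before it. There is no depth.
- ctrl.finish_job(): hands the job in; it is judged then, once.
The state is a dict: "clock": time; "qpos": joint angles; "qd": joint speeds; "tau": joint torques, N m; "eef_pos": TCP position; "tool_rot": TCP orientation; "force": force on the tool from outside, world axes, zero at the start; "torque": the same for the moment, N m; "width": finger opening in mm; "gripper_force": force on a finger pad.
Only numpy, scipy, OpenCV 4.12 (cv2) and the standard library are available. Lean on these libraries where they do the work, as an engineer would, in place of code of your own. Each camera call takes 0.05 s, during which the arm holds its last target. There are 200 camera calls.

TASK

Take the socket with the red band off the rack and push it, square end down as it stands, onto the square drive of the blue torque tester until the spring ball clicks in and the socket sits fully home on the shoulder. Press gently: the drive floats on a spring and must not be forced right down to its stop. Then, still holding the socket, pull it lightly upward until the drive visibly lifts a few millimetres with it, to check that it is locked on; let go and leave it there, with the other socket, the crucible, the spanner and the vial left where they are.

Things in the scene. Friction and masses are not known exactly. Their poses are not given: they have to be found in the camera images.
- socket_red: steel wrench socket, red band near the top, 58 mm tall, about 150 to 260 g, standing square end down over a rack peg. Origin: centre of its underside, the mouth of the square hole; z up, x square to a side of the hole. Round, 40 mm across from 33 to 58 mm height (grip here), 36 mm below. Hexagon hole on top not used.
- red_mouth (a point): centre of the red-banded socket's underside (same point as its origin). The square hole opens downward here: 20 mm wide, 32 mm deep, with a 1.5 mm bevel at the mouth. A groove for the spring ball runs round inside it, 4.5 to 11.5 mm above the mouth.
- socket_blue: a like socket of the same outer size with a blue band, on the other peg of the rack; not to be disturbed. Origin at the centre of its underside.
- rack: grey plastic socket rack, fixed; a plate 150 (its x) x 56 (its y) x 10 mm, origin at the centre of its underside. Two black pegs, 12 mm thick and 14 mm high, stand on it at x = -38 and +38 mm; a socket stands loosely over each, its underside on the plate. Which socket is on which peg varies.
- tester: blue bench torque tester, fixed; housing 130 (its x) x 100 (its y) x 48 mm, origin at the centre of its underside. An upright steel spindle 34 mm thick rises from a low dark collar 12 mm ahead (+x) of the middle of its top.
- drive_seat (a point): centre of the flat shoulder on top of the spindle, z up; 70 mm above the tester's underside when free, and moves with the spindle. The spindle floats on a spring of 1.2 N/mm: 18 mm down to its stop (21 N), 6 mm up to its stop (7 N); a socket's weight sinks it about 1.7 mm. A socket that is home has its underside on this shoulder (up to 1 mm of play).
- drive_tip (a point): centre of the top of the square drive that stands on the shoulder: 19 mm wide, 30 mm tall, top 2.5 mm bevelled to 16 mm. Axes are the tester's and do NOT turn with the square: its angle is random and not measured. See it, or feel for it: rest the socket on it with a few newtons and turn slowly, up to a quarter turn, until it drops over. The square turns only with effort (0.25 N m).
- ball_height (a point): point on the drive's axis at the height of the spring ball, 8 mm above the shoulder. The ball sticks 2 mm out of one face. The socket slides freely until its mouth is about 11 mm above the shoulder; then the ball resists with 8 to 15 N, and the socket snaps home over the last 3 mm. Once clicked, the ball holds against a pull of at least 7 N.
- crucible: small cream ceramic crucible, 34 mm across and 36 mm tall, loose; leave it alone. Origin at the centre of its underside.
- spanner: small steel open-ended spanner, 111 x 20 x 5 mm, lying loose; leave it alone. Origin at the centre of its underside.
- vial_amber: glass sample vial with a white cap, 30 mm across and 76 mm tall, standing loose; leave it alone. Origin at the centre of its underside.
There are look-alikes about, which are no part of the job. What is shaped like the socket_red but brown or turquoise is not meant.

How it is judged (in metres and radians):
On the way, in this order (a step that is already met when the one before it is completed fails the run):
1. the red-banded socket is pushed fully home on the drive, past the spring ball (z of socket_red in the frame of drive_seat between -0.002 and 0.0025 m and horizontal distance between socket_red and drive_seat below 0.003 m and angle between socket_red's own z axis and vertical below 0.08 rad), for 0.1 s.
2. the clicked-on socket is pulled up lightly: the drive lifts at least 2 mm with it and the socket stays home (all of step 1 and z of drive_seat in the frame of tester above 0.072 m), for 0.1 s.
At the end, for the whole second after the job is handed in: Red-banded socket home on the drive: underside within 2.5 mm of the shoulder, centred within 3 mm, upright, released, at rest; spindle floating free (shoulder 65.5 to 71.5 mm above the tester's underside); blue-banded socket, crucible, spanner and vial within 20 mm of their starts (all of step 1 and linear speed of socket_red below 0.02 m/s and z of drive_seat in the frame of tester between 0.0655 and 0.0715 m and contact force between the fingers and socket_red below 0.1 N and distance of each of socket_blue, crucible, spanner, vial_amber from where it was at the start of the episode below 0.02 m); the robot touches nothing.
It fails at once if the floating drive is pressed more than 16.5 mm down (about 20 N), onto its stop (z of drive_seat in the frame of tester below 0.0535 m).
It fails at once if the other socket, the crucible, the spanner or the vial is moved more than 20 mm (distance of any of socket_blue, crucible, spanner, vial_amber from where it was at the start of the episode above 0.02 m).
It also fails if it takes over 61 s, if anything falls off the work surface, if the arm or the gripper's body presses on something with over 40 N, if the wrist force passes 120 N, or if a joint passes its speed limit or range.

## Working session

There is one attempt and no reset: what is moved stays moved. The work goes in short steps, Python scripts to look and compute and a tool call to move; the robot and the scene stay as the last step left them, time stands still between calls to the robot, and variables do not carry over. Pictures are saved under pics/ and viewed, at most 10 in all, crops included, and the job is handed in when it is done.

Besides the shell and the picture viewer there is one more tool, called after "Request:" by a JSON object that holds its "op" and its "data", one argument or row to a line. send_rows: Moves the arm, as the interface text tells. Its arguments: {"type":"object","properties":{"rows":{"type":"array","items":{"type":"array","items":{"type":"array","items":{"type":"number"}}}},"grip":{"type":"number"}},"required":["rows"]}

```bash
mkdir -p pics; cat > h.py <<'E'
import numpy as np, cv2
from scipy.spatial.transform import Rotation as R
from cell import ctrl
def snap(n,f):
    s=ctrl.read_state(); im=ctrl.get_image(n); cv2.imwrite('pics/'+f+'.png',im['pixels'][:,:,::-1])
    d={k:np.array(im[k]) for k in im if k!='pixels'}; d['p']=s['eef_pos'];d['r']=s['tool_rot']
    np.savez('pics/'+f+'.npz',**d); return im
def ray(f,u,v):
    d=np.load('pics/'+f+'.npz'); x=(u-d['cx'])/d['fx'];y=(v-d['cy'])/d['fy']
    if 'mount' in d:
        t=np.hypot(x,y); k=np.sin(t)/t if t>1e-9 else 1
        c=np.array([x*k,-y*k,-np.cos(t)])
        T=np.eye(4);T[:3,:3]=R.from_euler('xyz',d['r']).as_matrix();T[:3,3]=d['p'];M=T@d['mount']
    else: c=np.array([x,-y,-1]);M=d['extrinsics']
    return M[:3,3],M[:3,:3]@c
def pix(f,u,v,z):
    o,c=ray(f,u,v); return (o+c*(z-o[2])/c[2]).round(1)
E
python3 - <<'E'
from h import *
snap('scene','s0');snap('top','t0');s=ctrl.read_state()
for k in s: print(k,np.round(s[k],3))
for f in('s0','t0'):
    d=np.load('pics/'+f+'.npz');print(f,{k:d[k].round(3).tolist() for k in d if k not in 'pr'})
E
```

```text
clock 0.1
qpos [ 1.057  0.629  0.038  1.518 -0.027  0.996 -0.02 ]
qd [ 0.001 -0.001 -0.001 -0.003  0.001 -0.002  0.001]
tau [ 4.0000e-03 -5.6452e+01  1.2300e+00 -1.9397e+01  1.1000e-02  5.0000e-03
 -0.0000e+00]
eef_pos [ 281.291 -585.502  303.098]
tool_rot [-3.14  -0.     0.448]
force [-0.293 -0.745  0.016]
torque [0.012 0.005 0.032]
gripper_force 0.0
width 85.254
s0 {'fx': 532.933, 'fy': 532.933, 'cx': 315.156, 'cy': 237.002, 'extrinsics': [[0.753, 0.462, -0.469, 154.208], [-0.658, 0.515, -0.549, -360.414], [-0.012, 0.722, 0.692, 681.743], [0.0, 0.0, 0.0, 1.0]]}
t0 {'fx': 623.655, 'fy': 623.655, 'cx': 316.511, 'cy': 244.489, 'extrinsics': [[0.006, 0.99, -0.142, 398.261], [-1.0, 0.005, -0.008, 84.992], [-0.007, 0.142, 0.99, 1171.133], [0.0, 0.0, 0.0, 1.0]]}
```

View pics/s0.png

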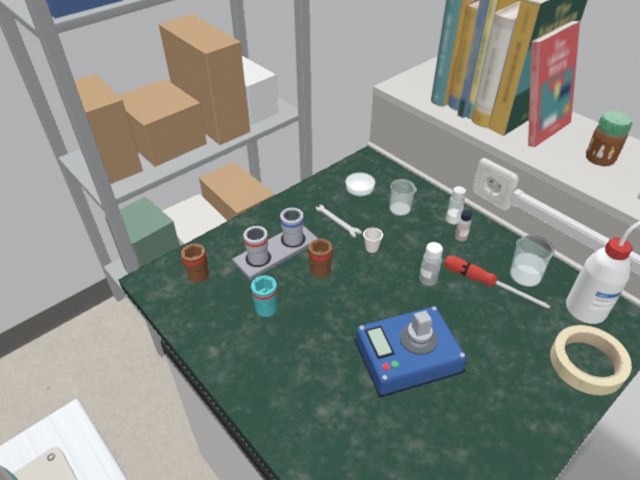

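View pics/t0.png

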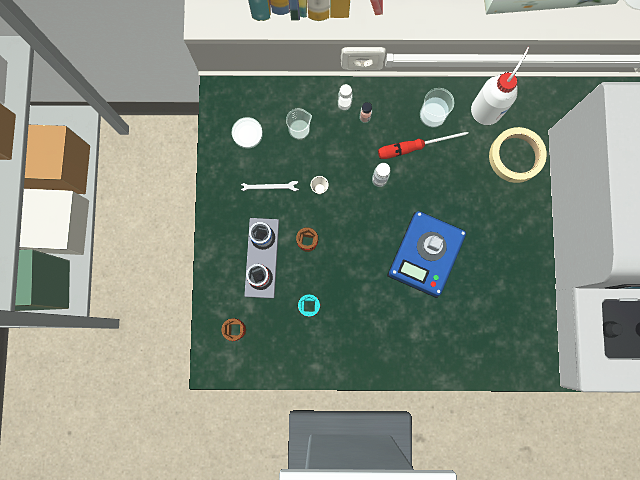

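Both pictures show the same layout. Steel sockets stand on the rack at scene (256,245) with a red band and (291,227) with a blue band, which are top (259,276) and (262,235). Look-alikes are brown at scene (195,262) and (320,258), and turquoise at (264,296). The tester drive is at scene (422,322), top (433,243). I choose the red one at scene (256,245) and check it in a crop.

```bash
python3 - <<'E'
from h import *
a=cv2.imread('pics/s0.png');b=cv2.imread('pics/t0.png')
r=lambda i,x,y:cv2.resize(i[y:y+70,x:x+95],None,fx=4,fy=4,interpolation=cv2.INTER_CUBIC)
cv2.imwrite('pics/c0.png',np.vstack([np.hstack([r(a,225,200),r(a,370,295)]),np.hstack([r(b,215,228),r(b,385,208)])]))
E
```

```text
(no output)
```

View pics/c0.png

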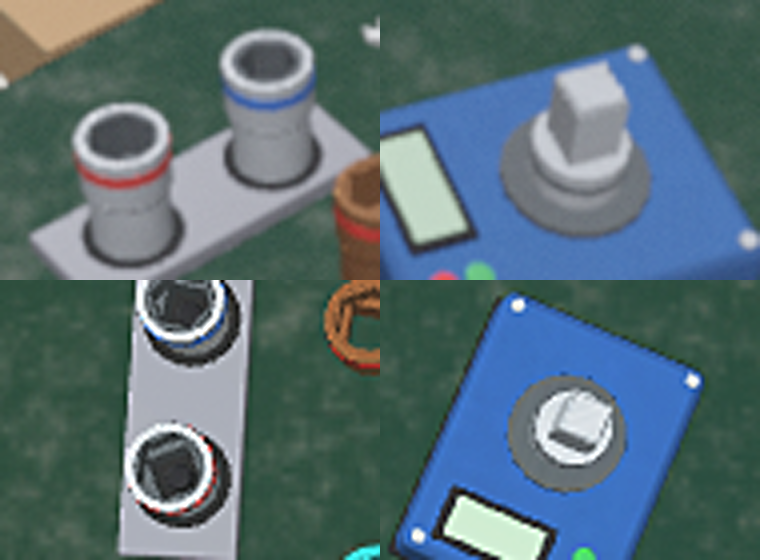

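The crop confirms the steel socket with the red band, its top centre near top pixel (257.5,274.7) and scene pixel (255.5,233.2). The drive tip is near top (436.5,241), scene (422.5,315.5).

```bash
cat >> h.py <<'E'
def tri(*L):
    A=np.zeros((3,3));b=np.zeros(3)
    for l in L:
        o,c=ray(*l);c=c/np.linalg.norm(c);P=np.eye(3)-np.outer(c,c);A+=P;b+=P@o
    return np.linalg.solve(A,b).round(1)
def togo(tgt,yaw=None):
    "shift (cm, tool axes) from measured TCP to tgt"
    s=ctrl.read_state();M=R.from_euler('xyz',s['tool_rot'])
    print('pos',np.round(s['eef_pos'],1),'rot',np.round(s['tool_rot'],4),'F',np.round(s['force'],1),'clk',s['clock'],'w',s['width'])
    print('shift cm',(M.inv().apply(np.array(tgt)-s['eef_pos'])/10).round(2), 'rotvec to level+yaw', None if yaw is None else (M.inv()*R.from_euler('xyz',[np.pi,0,yaw])).as_rotvec().round(3))
E
python3 - <<'E'
from h import *
print(pix('t0',257.5,274.7,68),pix('s0',255.5,233.2,68),tri(('t0',257.5,274.7),('s0',255.5,233.2)))
print(pix('t0',436.5,241,100),pix('s0',422.5,315.5,100),tri(('t0',436.5,241),('s0',422.5,315.5)))
print('rack',[pix('t0',u,v,10) for u,v in((249,219),(278,219),(245,296),(274,297))])
print('blue',pix('t0',260.5,232.5,68),'crucible',pix('t0',319,185,36),'brown',pix('t0',307,239,58),'turq',pix('t0',309,306,58),'vial',pix('t0',382,170,76))
print('tester corners',[pix('t0',385+u/4,208+(v-280)/4,48) for u,v in((137,305),(312,380),(38,535))])
togo([540,130,200],.45)
E
```

```text
[501.5 198.2  68. ] [502.  200.6  68. ] [500.9 198.1  70.5]
[ 558.8 -114.6  100. ] [ 556.  -112.9  100. ] [ 557.6 -113.6   99.6]
rack [array([612.6, 222.3,  10. ]), array([612.9, 167.3,  10. ]), array([467. , 226.6,  10. ]), array([465.5, 172.6,  10. ])]
blue [577.4 194.3  68. ] crucible [672.8  90.   36. ] brown [567.6 111.   58. ] turq [447.1 106.5  58. ] vial [691.3 -23.7  76. ]
tester corners [array([615.9, -93.8,  48. ]), array([ 581.5, -172.8,   48. ]), array([510. , -47.3,  48. ])]
pos [ 281.3 -585.5  303.1] rot [-3.1399 -0.      0.4478] F [-0.3 -0.7  0. ] clk 0.1 w 85.25444883609515
shift cm [ 54.3  -53.28  10.4 ] rotvec to level+yaw [-0.002 -0.    -0.002]
```

Request:
{"op": "send_rows", "data": {
  "rows": [
    [[3,-3.4,-2,0,0,0],[6,-6.8,-4,0,0,0],[9,-10.2,-4,0,0,0],[12,-13.6,-4,0,0,0],[15,-17,-4,0,0,0],[18,-20.4,-4,0,0,0.1],[21,-23.8,-4,0,0,0.2],[24,-27.2,-4,0,0,0.3],[27,-30.6,-4,0,0,0.448],[30,-34,-4,0,0,0.448]]
  ]
}}

```text
clock: 1.1
eef_pos: [404.6, -148.6, 343.9]
tool_rot: [3.141, -0.0, -0.005]
force: [1.8, -0.3, -0.3]
width: 85.2
gripper_force: 0.0
```

Request:
{"op": "send_rows", "data": {
  "rows": [
    [[1,-4,1,0,0,0],[2.2,-8,2,0,0,0],[3.3,-12,3,0,0,0],[4.4,-16,4,0,0,0],[5.5,-20,6,0,0,0],[6.6,-24,8,0,0,0],[7.7,-28,10,0,0,0],[8.8,-32,10.4,0,0,0],[9.7,-34.8,10.4,0,0,0],[9.7,-34.8,10.4,0,0,0]]
  ]
}}

```text
clock: 2.1
eef_pos: [502.1, 203.9, 239.3]
tool_rot: [-3.138, -0.001, 0.007]
force: [-0.0, 0.1, -0.3]
width: 85.4
gripper_force: 0.0
```

```bash
python3 - <<'E'
from h import *
im=snap('wrist','w0');print(np.round(im['mount'],3),im['fx'],im['cx'],im['cy']);togo([502,199,130],0)
a=cv2.imread('pics/w0.png');cv2.imwrite('pics/w0b.png',cv2.resize(a,(800,600)))
E
```

```text
[[-0.0000e+00  9.5300e-01  3.0200e-01  7.8078e+01]
 [ 1.0000e+00  0.0000e+00 -0.0000e+00  1.3400e-01]
 [-1.0000e-03  3.0200e-01 -9.5300e-01 -6.9585e+01]
 [ 0.0000e+00  0.0000e+00  0.0000e+00  1.0000e+00]] 371.64829954431775 319.28479374921943 239.2552277763893
pos [501.6 200.8 239.3] rot [-3.1409e+00  5.0000e-04  3.9000e-03] F [ 0.4 -1.1  0. ] clk 2.15 w 85.2030079068208
shift cm [ 0.05  0.19 10.93] rotvec to level+yaw [-0.001  0.001  0.004]
```

View pics/w0b.png

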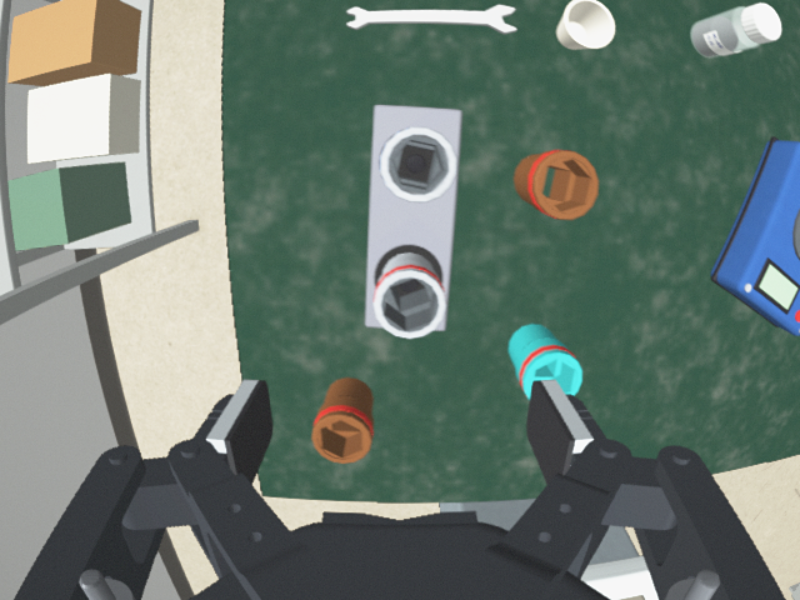

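The wrist view shows the red-banded socket's top ring at about (410,303) in the enlarged picture, which is (328,242) in raw pixels. Both fingers are clear of it. I'll compute its centre and look closer at the hole.

```bash
python3 - <<'E'
from h import *
print(pix('w0',328,242.3,68), 'blue',pix('w0',418/1.25,163/1.25,68),'turq',pix('w0',552/1.25,372/1.25,58),'brown',pix('w0',565/1.25,185/1.25,58))
a=cv2.imread('pics/w0.png')[205:280,280:380];a=cv2.convertScaleAbs(a,alpha=1.6,beta=10)
cv2.imwrite('pics/w0c.png',cv2.resize(a,(800,600),interpolation=cv2.INTER_CUBIC))
E
```

```text
[501.9 198.3  68. ] blue [577.1 195.1  68. ] turq [453.7 108.5  58. ] brown [568.3 112.1  58. ]
```

View pics/w0c.png

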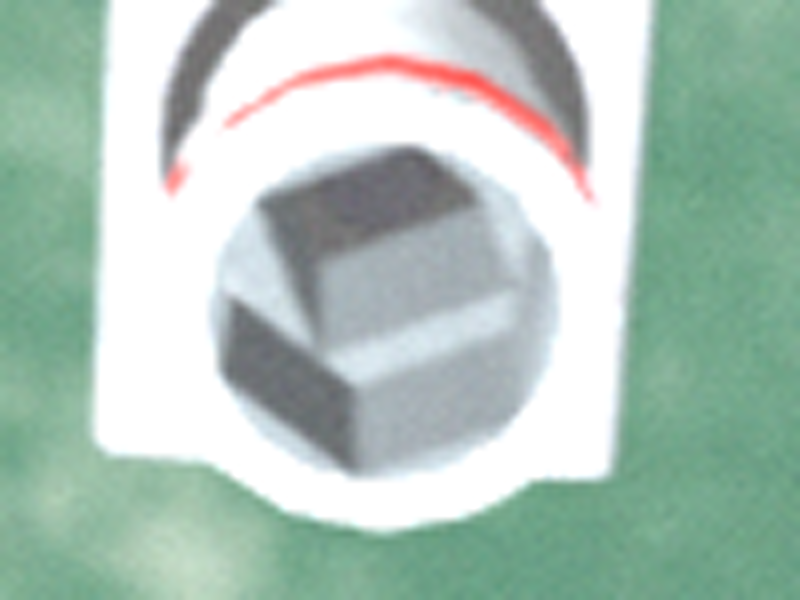

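The crop shows the square hole's upper near edge running from (330,350) to (515,293), about 42 mm above the table. Its other edge runs to (262,210).

```bash
python3 - <<'E'
from h import *
P=[pix('w0',280+u/8,205+v/8,42) for u,v in((330,350),(515,293),(262,205))]
for a,b in((0,1),(0,2)):
    d=P[b]-P[a];print(np.linalg.norm(d),np.degrees(np.arctan2(d[1],d[0]))%90)
togo([502,198.5,112],0)
E
```

```text
18.436105879496356 18.33667142442718
15.575621977950009 24.261290852477728
pos [501.6 200.8 239.3] rot [-3.1409e+00  5.0000e-04  3.9000e-03] F [ 0.4 -1.1  0. ] clk 2.15 w 85.2030079068208
shift cm [ 0.05  0.24 12.73] rotvec to level+yaw [-0.001  0.001  0.004]
```

Request:
{"op": "send_rows", "data": {
  "rows": [
    [[0,0,2,0,0,0],[0,0,4,0,0,0],[0,0,6,0,0,0],[0,0,8,0,0,0],[0,0,9.5,0,0,0],[0,0,11,0,0,0],[0,0,12,0,0,0],[0,0,13,0,0,0],[0,0,13,0,0,0],[0,0,13,0,0,0]]
  ]
}}

```text
clock: 3.15
eef_pos: [501.9, 198.2, 110.1]
tool_rot: [3.142, -0.0, -0.001]
force: [-0.0, -0.5, -0.0]
width: 85.3
gripper_force: 0.0
```

Request:
{"op": "send_rows", "data": {
  "rows": [
    [[0,0,0,0,0,0],[0,0,0,0,0,0],[0,0,0,0,0,0],[0,0,0,0,0,0],[0,0,0,0,0,0],[0,0,0,0,0,0],[0,0,0,0,0,0],[0,0,0,0,0,0]]
  ],
  "grip": 255
}}

```text
clock: 3.95
eef_pos: [502.0, 198.6, 110.6]
tool_rot: [-3.141, -0.001, -0.0]
force: [-0.4, -1.1, 5.9]
width: 38.7
gripper_force: 59.7
```

Request:
{"op": "send_rows", "data": {
  "rows": [
    [[0,0,-1,0,0,0],[0,0,-3,0,0,0],[0,0,-6,0,0,0],[0,0,-9,0,0,0],[-0.5,3,-12,0,0,0],[-1,7,-15,0,0,0],[-1.5,11,-18,0,0,0],[-2,15,-18,0,0,0],[-2.5,19,-18,0,0,0],[-3,23,-18,0,0,0]]
  ]
}}

```text
clock: 4.95
eef_pos: [470.9, -33.1, 290.6]
tool_rot: [3.142, -0.001, -0.0]
force: [1.6, -0.5, -1.8]
width: 38.4
gripper_force: 60.9
```

Request:
{"op": "send_rows", "data": {
  "rows": [
    [[0,3,0,0,0,0],[0,6,0,0,0,0],[0,8.3,0,0,0,0],[0,8.3,0,0,0,0],[0,8.3,0,0,0,0]]
  ]
}}

```text
clock: 5.45
eef_pos: [471.2, -114.7, 290.0]
tool_rot: [-3.141, 0.0, -0.002]
force: [-0.5, -0.5, -2.6]
width: 38.4
gripper_force: 60.9
```

```bash
python3 - <<'E'
from h import *
im=snap('wrist','w1');togo([558,-114,220],0)
a=cv2.imread('pics/w1.png');cv2.imwrite('pics/w1b.png',cv2.resize(a[0:450,20:620],(800,600),interpolation=cv2.INTER_CUBIC))
E
```

```text
pos [ 471.4 -113.8  290. ] rot [-3.1408e+00  4.0000e-04  2.0000e-04] F [ 0.7  1.1 -2. ] clk 5.5 w 38.43304628856004
shift cm [8.66 0.02 7.  ] rotvec to level+yaw [-0.001  0.     0.   ]
```

View pics/w1b.png

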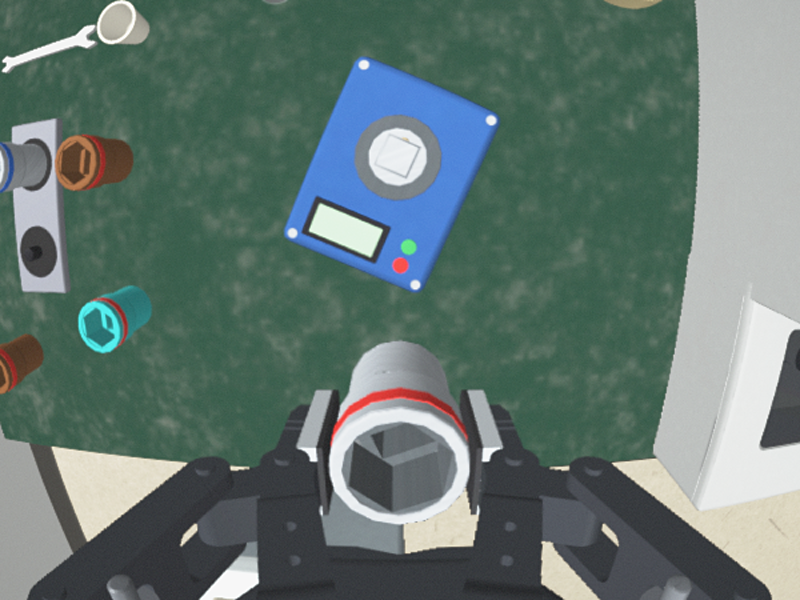

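The socket is held upright with its ring at about (400,465). The drive square is near (397,156), turned somewhat clockwise. I'll zoom in on both to get their angles.

```bash
python3 - <<'E'
from h import *
a=cv2.imread('pics/w1.png')
c=cv2.convertScaleAbs(a[90:146,290:346],alpha=2.6,beta=-380);d=cv2.convertScaleAbs(a[295:395,270:370],alpha=1.8)
f=lambda i:cv2.resize(i,(400,400),interpolation=cv2.INTER_CUBIC)
cv2.imwrite('pics/w1c.png',np.hstack([f(c),f(d)]))
E
```

```text
(no output)
```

View pics/w1c.png

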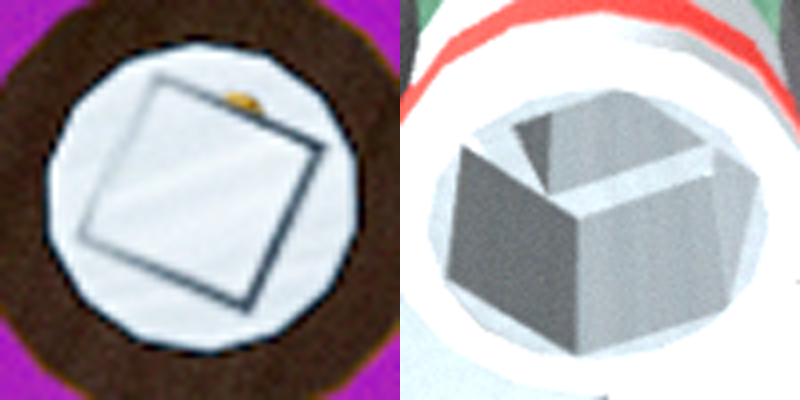

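Left half: the drive's corners are (157,75), (325,147), (248,310) and (80,237), with the ball on the top right face. Right half: the socket's square edge runs from (548,193) to (705,143), with its other edge to (515,125).

```bash
python3 - <<'E'
from h import *
g=lambda a,b:(b-a,np.linalg.norm(b-a).round(1),(np.degrees(np.arctan2(*(b-a)[1::-1]))%90).round(1))
D=[pix('w1',290+u/7.143,90+v/7.143,97.5) for u,v in((157,75),(325,147),(248,310),(80,237))]
print('drive',np.mean(D,0),[g(D[i],D[(i+1)%4])[1:] for i in range(4)])
S=[pix('w1',270+(u-400)/4,295+v/4,221.5) for u,v in((548,193),(705,143),(515,125))]
print(S,[g(S[0],S[i])[1:] for i in(1,2)])
# top ring centre of socket z=290-100+58
print('ring',pix('w1',20+400*.75,466*.75,247.7))
togo([558,-114,225],0)
E
```

```text
drive [ 555.1  -114.35   97.5 ] [(np.float64(17.7), np.float64(66.3)), (np.float64(17.8), np.float64(65.4)), (np.float64(18.0), np.float64(66.0)), (np.float64(17.7), np.float64(64.6))]
[array([ 457.4, -109.4,  221.5]), array([ 463.9, -126.5,  221.5]), array([ 466.3, -106. ,  221.5])] [(np.float64(18.3), np.float64(20.8)), (np.float64(9.5), np.float64(20.9))]
ring [ 472.1 -115.1  247.7]
pos [ 471.4 -113.8  290. ] rot [-3.1408e+00  4.0000e-04  2.0000e-04] F [ 0.7  1.1 -2. ] clk 5.5 w 38.43304628856004
shift cm [8.66 0.02 6.5 ] rotvec to level+yaw [-0.001  0.     0.   ]
```

Request:
{"op": "send_rows", "data": {
  "rows": [
    [[1.5,0,0.5,0,0,-0.13],[3,0,1,0,0,-0.26],[4.5,0,2,0,0,-0.39],[6,0,3,0,0,-0.52],[7.4,0,4,0,0,-0.65],[8.4,-0.05,5,0,0,-0.785],[8.4,-0.05,6,0,0,-0.785],[8.4,-0.05,6.8,0,0,-0.785],[8.4,-0.05,6.8,0,0,-0.785],[8.4,-0.05,6.8,0,0,-0.785]]
  ]
}}

```text
clock: 6.5
eef_pos: [555.2, -113.8, 222.0]
tool_rot: [-3.141, 0.001, 0.784]
force: [0.4, -0.4, -1.3]
width: 38.9
gripper_force: 60.8
```

```bash
python3 - <<'E'
from h import *
snap('wrist','w2');snap('scene','s2');snap('top','t2');togo([555.2,-113.8,222],.785)
w=cv2.imread('pics/w2.png')[150:390,150:470];s=cv2.imread('pics/s2.png')[210:375,360:490]
cv2.imwrite('pics/c2.png',np.hstack([cv2.resize(w,(427,320)),cv2.resize(s,(252,320),interpolation=cv2.INTER_CUBIC)]))
cv2.imwrite('pics/c2.png',np.hstack([cv2.resize(w,(400,508),interpolation=cv2.INTER_CUBIC),cv2.resize(s,(400,508),interpolation=cv2.INTER_CUBIC)]))
E
```

```text
pos [ 555.8 -114.1  222.6] rot [ 3.1406e+00 -5.0000e-04  7.8430e-01] F [ 0.5  0.4 -1.6] clk 6.65 w 38.45660400095572
shift cm [-0.02 -0.06  0.06] rotvec to level+yaw [ 0.001 -0.    -0.001]
```

View pics/c2.png

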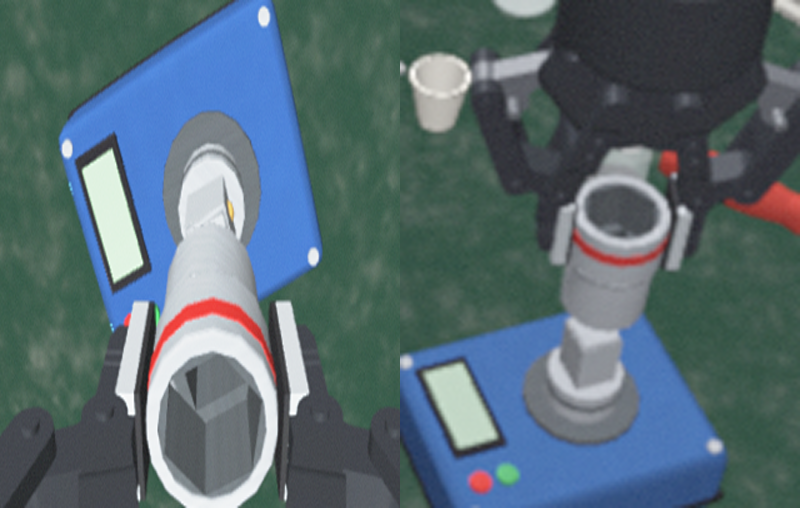

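The close view shows the socket centred over the drive sideways in both cameras, with the squares about parallel. The drive shows at left (205,205) under the socket. I go down gently and feel.

Request:
{"op": "send_rows", "data": {
  "rows": [
    [[0,0,0.5,0,0,0],[0,0,1,0,0,0],[0,0,1.5,0,0,0],[0,0,1.9,0,0,0],[0,0,2.1,0,0,0],[0,0,2.3,0,0,0],[0,0,2.5,0,0,0],[0,0,2.6,0,0,0],[0,0,2.6,0,0,0]]
  ]
}}

```text
clock: 7.55
eef_pos: [556.1, -113.6, 196.0]
tool_rot: [3.141, -0.001, 0.785]
force: [0.1, 0.8, -1.1]
width: 38.2
gripper_force: 61.0
```

Request:
{"op": "send_rows", "data": {
  "rows": [
    [[0,0,0.2,0,0,0],[0,0,0.4,0,0,0],[0,0,0.6,0,0,0],[0,0,0.7,0,0,0],[0,0,0.7,0,0,0]]
  ]
}}

```text
clock: 8.05
eef_pos: [555.9, -113.5, 188.7]
tool_rot: [-3.141, -0.001, 0.785]
force: [1.0, 2.8, -0.8]
width: 38.9
gripper_force: 61.0
```

Request:
{"op": "send_rows", "data": {
  "rows": [
    [[0,0,0.2,0,0,0],[0,0,0.4,0,0,0],[0,0,0.6,0,0,0],[0,0,0.7,0,0,0],[0,0,0.7,0,0,0]]
  ]
}}

```text
clock: 8.55
eef_pos: [556.0, -113.5, 181.8]
tool_rot: [-3.142, -0.001, 0.785]
force: [2.7, 5.2, -1.4]
width: 38.5
gripper_force: 61.1
```

```bash
python3 - <<'E'
from h import *
s=ctrl.read_state();print(s['clock'],s['eef_pos'],s['force'],s['torque'])
E
```

```text
8.55 [ 556.01967593 -113.50462722  181.80732174] [ 2.68447077  5.18620992 -1.44471611] [ 1.20607214 -0.47985466 -0.09604014]
```

Request:
{"op": "send_rows", "data": {
  "rows": [
    [[0.05,0,0,0,0,0],[0.1,0,0,0,0,0],[0.1,0,0,0,0,0],[0.1,0,0,0,0,0]]
  ]
}}

```text
clock: 8.95
eef_pos: [556.3, -113.4, 181.8]
tool_rot: [-3.141, 0.0, 0.785]
force: [1.6, 4.5, -1.6]
width: 38.4
gripper_force: 61.1
```

Request:
{"op": "send_rows", "data": {
  "rows": [
    [[0.06,-0.03,0,0,0,0],[0.12,-0.06,0,0,0,0],[0.12,-0.06,0,0,0,0],[0.12,-0.06,0,0,0,0]]
  ]
}}

```text
clock: 9.35
eef_pos: [556.4, -112.9, 181.8]
tool_rot: [3.142, 0.001, 0.784]
force: [0.1, 0.7, -1.8]
width: 38.4
gripper_force: 61.0
```

Request:
{"op": "send_rows", "data": {
  "rows": [
    [[0,0,0.2,0,0,0],[0,0,0.4,0,0,0],[0,0,0.6,0,0,0],[0,0,0.8,0,0,0],[0,0,1.0,0,0,0],[0,0,1.0,0,0,0]]
  ]
}}

```text
clock: 9.95
eef_pos: [557.0, -112.4, 172.1]
tool_rot: [3.141, 0.0, 0.785]
force: [-0.2, -1.2, 4.6]
width: 38.5
gripper_force: 61.5
```

Request:
{"op": "send_rows", "data": {
  "rows": [
    [[0,0,0.1,0,0,0],[0,0,0.2,0,0,0],[0,0,0.3,0,0,0],[0,0,0.4,0,0,0],[0,0,0.4,0,0,0]]
  ]
}}

```text
clock: 10.45
eef_pos: [556.6, -112.2, 167.7]
tool_rot: [-3.141, 0.0, 0.785]
force: [-1.1, -0.2, 1.7]
width: 38.4
gripper_force: 61.2
```

Request:
{"op": "send_rows", "data": {
  "rows": [
    [[0,0,0.1,0,0,0],[0,0,0.2,0,0,0],[0,0,0.3,0,0,0],[0,0,0.3,0,0,0],[0,0,0.3,0,0,0]]
  ]
}}

```text
clock: 10.95
eef_pos: [556.7, -112.1, 165.0]
tool_rot: [-3.141, 0.0, 0.785]
force: [-2.0, -1.4, 5.0]
width: 38.3
gripper_force: 61.3
```

Request:
{"op": "send_rows", "data": {
  "rows": [
    [[0,0,-0.15,0,0,0],[0,0,-0.3,0,0,0],[0,0,-0.45,0,0,0],[0,0,-0.6,0,0,0],[0,0,-0.7,0,0,0],[0,0,-0.8,0,0,0],[0,0,-0.9,0,0,0],[0,0,-0.9,0,0,0],[0,0,-0.9,0,0,0],[0,0,-0.9,0,0,0]]
  ]
}}

```text
clock: 11.95
eef_pos: [556.9, -112.2, 173.9]
tool_rot: [3.141, -0.0, 0.785]
force: [0.6, -2.6, -4.2]
width: 38.5
gripper_force: 60.9
```

Request:
{"op": "send_rows", "data": {
  "rows": [
    [[0,0,-0.06,0,0,0],[0,0,-0.12,0,0,0],[0,0,-0.12,0,0,0],[0,0,-0.12,0,0,0],[0,0,-0.12,0,0,0]]
  ]
}}

```text
clock: 12.45
eef_pos: [556.9, -112.2, 175.1]
tool_rot: [3.141, -0.0, 0.785]
force: [0.3, -2.6, -5.1]
width: 38.3
gripper_force: 61.0
```

Request:
{"op": "send_rows", "data": {
  "rows": [
    [[0,0,-0.05,0,0,0],[0,0,-0.07,0,0,0],[0,0,-0.07,0,0,0],[0,0,-0.07,0,0,0]]
  ]
}}

```text
clock: 12.85
eef_pos: [556.9, -112.2, 175.8]
tool_rot: [3.141, -0.0, 0.785]
force: [1.1, -3.6, -5.9]
width: 38.7
gripper_force: 61.0
```

```bash
python3 - <<'E'
from h import *
s=ctrl.read_state();print(s['eef_pos'],s['force']);snap('scene','s3')
s=cv2.imread('pics/s3.png')[210:375,360:490];s2=cv2.imread('pics/s0.png')[210:375,360:490]
cv2.imwrite('pics/c3.png',np.hstack([cv2.resize(i,(400,508),interpolation=cv2.INTER_CUBIC) for i in (s,s2)]))
E
```

```text
[ 556.91245931 -112.2148752   175.82037156] [ 1.07238354 -3.56545125 -5.92054375]
```

View pics/c3.png

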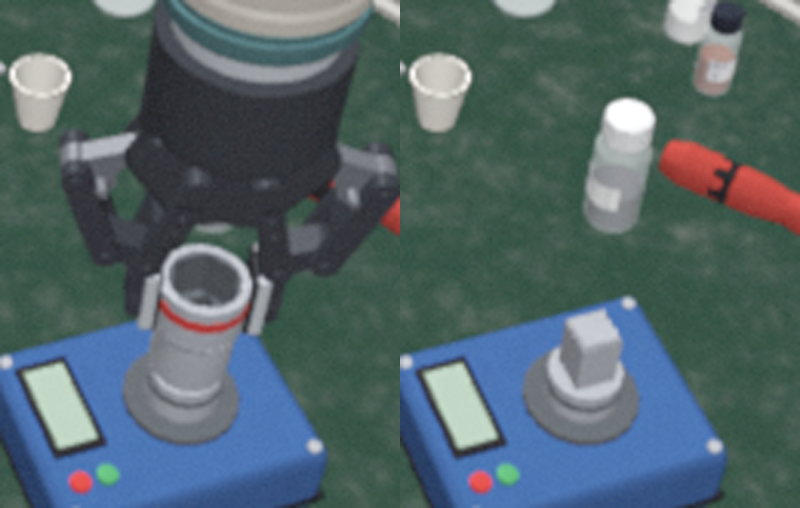

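The socket sits home on the lifted shoulder, ring at left (205,275), and the vial and crucible are where they were. I lower to neutral and release.

Request:
{"op": "send_rows", "data": {
  "rows": [
    [[-0.02,0.02,0.15,0,0,0],[-0.04,0.04,0.3,0,0,0],[-0.05,0.06,0.45,0,0,0],[-0.05,0.06,0.6,0,0,0],[-0.05,0.06,0.65,0,0,0],[-0.05,0.06,0.65,0,0,0],[-0.05,0.06,0.65,0,0,0]]
  ]
}}

```text
clock: 13.6
eef_pos: [556.8, -112.4, 169.4]
tool_rot: [-3.141, -0.0, 0.785]
force: [-1.1, 1.5, -1.0]
width: 38.5
gripper_force: 61.0
```

Request:
{"op": "send_rows", "data": {
  "rows": [
    [[0,0,0,0,0,0],[0,0,0,0,0,0],[0,0,0,0,0,0],[0,0,0,0,0,0],[0,0,0,0,0,0],[0,0,0,0,0,0],[0,0,0,0,0,0],[0,0,0,0,0,0]]
  ],
  "grip": 0
}}

```text
clock: 14.4
eef_pos: [556.9, -112.9, 169.3]
tool_rot: [-3.142, 0.0, 0.785]
force: [0.1, -0.0, -0.2]
width: 85.4
gripper_force: 0.0
```

Request:
{"op": "send_rows", "data": {
  "rows": [
    [[0,0,-1,0,0,0],[0,0,-3,0,0,0],[0,0,-5,0,0,0],[0,0,-7,0,0,0],[0,0,-9,0,0,0],[0,0,-11,0,0,0],[0,0,-13,0,0,0],[0,0,-14,0,0,0],[0,0,-14,0,0,0],[0,0,-14,0,0,0]]
  ]
}}

```text
clock: 15.4
eef_pos: [556.5, -112.9, 309.0]
tool_rot: [-3.141, 0.0, 0.785]
force: [0.2, -0.1, -0.4]
width: 85.2
gripper_force: 0.0
```

```bash
python3 - <<'E'
from h import *
snap('scene','s4');snap('top','t4')
s=cv2.imread('pics/s4.png')[210:375,360:490];t=cv2.imread('pics/s4.png')[170:335,180:390]
cv2.imwrite('pics/c4.png',np.hstack([cv2.resize(s,(347,440),interpolation=cv2.INTER_CUBIC),cv2.resize(t,(450,440))]))
E
```

```text
(no output)
```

View pics/c4.png

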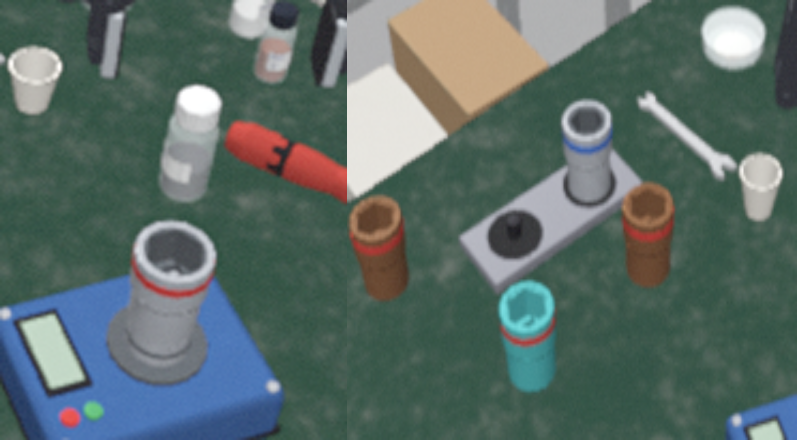

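The red-banded socket stands home on the drive, released, with its ring at left (175,255). The blue-banded socket, spanner, crucible and vial have not moved.

```bash
python3 -c "
from cell import ctrl
print(ctrl.finish_job())"
```

```text
the job is handed in; nothing more can be done
None
```

The red-banded socket clicked home on the drive, passed the light pull test (drive lifted about 3 mm, judged from the pull force) and was released there with the other objects left in place; the job is handed in at about 15.5 s, and no verdict was returned.

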